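Load the battery cell into the microscope lamp's power pack

TASK

Load the thick battery cell from the grey storage cradle into the black battery holder of the lamp's power pack: flat end against the sprung contact blade, push the blade back no further than it takes, press the knobbed end down past the steel lip, and let the spring carry the knob under the lip so that the cell lies level and stays held when you let go. Do not crush the contact spring (it must never be pushed back more than 14 mm), and leave the slim cell, the dish and the flask where they are.

Things in the scene. Friction and masses are not known exactly. Their poses are not given: they have to be found in the camera images.
- cell_mid (a point): Middle of the thick cell's body, on its axis: grey and bare-metal cylinder, 26 mm across, body 65 mm long, 90 g, lying level, axis 19 mm above the bench. x runs along it to the knobbed end; the end faces are 32.5 mm either way, flat one at -x. On the +x face stands a steel knob 10 mm across, 5 mm long. Only the middle 42 mm of its length is free for fingers (stubs beside the ends).
- cell_knob (a point): Tip of the thick cell's knob, on the axis, 37.5 mm from cell_mid; axes as there.
- pack: Power pack, fixed: white base plate 8 mm thick, 84 wide, x -95 to 65 mm, with a white block 45 mm high over x -95 to -70. Origin on the bench, z up. On it, along its x, the open-topped black battery holder. The whole holder (blade, lip, saddles, lifter) stands up to 12 mm either way along x from its nominal place, differently each time and not reported: find it by touch or sight.
- seat (a point): Nominal middle of the loaded cell's body, 28 mm above the bench on the pack; axes of the pack. Loaded cell: along x, knob to +x, resting in two 45 degree V saddles (x -46 to -22 and 21 to 32 mm from here, outer edges 3 mm below the axis, 18 mm aside) that centre it. Between them fingers have room down to the holder's floor, 16 mm below this point.
- blade_place (a point): Nominal face of the free contact blade, at axis height, 27.5 mm along -x of seat: upright steel plate 20 mm wide, from 9 mm below to 22 mm above the axis. It yields along -x. Fixed black wall 23.5 mm behind this point, 10 mm higher than the axis.
- lip_place (a point): Nominal edge of the steel lip, 33.5 mm along +x of seat. Lip 18 mm wide, from 7 to 10 mm above the axis, overhanging the end wall's face by 4 mm; the knob belongs under it, against that face. Under the knobbed end (x 21 to 32 mm) a sprung steel lifter raises that end 7 mm; pressing it down takes about 4 N, and it pops up again unless the knob is under the lip.
- spring (a joint): How far the contact blade is pushed back, m: 0 free, 0.005 with the cell loaded; a level cell must push it at least 0.009 for the knob to pass the lip (some 0.011 if brought down tilted knob up). Over 0.014 is crushed; hard stop 0.018. It pushes with 1.8 N at 0 and 600 N/m more beyond (9.6 N at 0.013).
- slim_mid (a point): Middle of the slim cell, a bystander on the same cradle beside the thick one (70 mm between their axes, either side): same length and look but 18 mm in diameter, its axis 15 mm above the bench. The cradle is a 6 mm plate, 110 x 140 mm; beside each cell end two stubs, top 14 mm above the bench, 14 to 18 mm off the axis.
- dish: Bystander: flat covered glass dish, 88 mm across, 14 mm high; origin at the centre of its underside.
- flask: Bystander: glass bottle with a cap, 64 mm across, 130 mm high; origin at the centre of its underside.
Things that resemble listed ones, but are neither listed nor needed, are in the scene too. Leave any brown or red look-alike of the part that bears cell_mid alone.

How it is judged (in metres and radians):
On the way, in this order (a step that is already met when the one before it is completed fails the run):
1. the thick cell is lifted clear of its cradle (height (world z) of cell_mid above 0.04 m), for 0.1 s.
2. the cell pushes the contact blade back by more than 8 mm (value of joint spring above 0.008 m and horizontal distance between cell_mid and pack below 0.035 m), for 0.1 s.
At the end, for the whole second after the job is handed in: The thick cell rests released in the holder: middle within 15 mm of the pack's origin along x, 3 mm of the centre line and of 28 mm height, level to 0.1 rad, knob at the lip end and no higher than 32 mm, blade pushed back 3.5 to 6.5 mm (knob against the end wall) (value of joint spring between 0.0035 and 0.0065 m and x of cell_mid in the frame of pack between -0.015 and 0.015 m and y of cell_mid in the frame of pack between -0.003 and 0.003 m and z of cell_mid in the frame of pack between 0.025 and 0.031 m and x of cell_knob in the frame of pack above 0.02 m and z of cell_knob in the frame of pack below 0.032 m and angle between the x axis of cell_mid and the x axis of pack, either way round below 0.1 rad and linear speed of cell below 0.01 m/s); the robot touches nothing.
It fails at once if the contact spring is crushed (blade pushed back more than 14 mm) (value of joint spring above 0.014 m).
It fails at once if the slim cell is disturbed (over 15 mm) (distance of slim_mid from where it was at the start of the episode above 0.015 m).
It fails at once if the dish is disturbed (over 15 mm) (distance of dish from where it was at the start of the episode above 0.015 m).
It fails at once if the flask is disturbed (over 15 mm) (distance of flask from where it was at the start of the episode above 0.015 m).
It also fails if it takes over 48 s, if anything falls off the work surface, if the arm or the gripper's body presses on something with over 40 N, if the wrist force passes 120 N, or if a joint passes its speed limit or range.

ROBOT

A 7-joint arm with a two-finger parallel gripper is mounted at the origin on the work surface. World frame = base frame: x ahead of the robot, y to its left, z up, the work surface at z = 0. Lengths are in mm, angles in rad, forces in N, time in s.
With the tool pointing down it reaches from about 425 to 825 mm from the base axis. Payload 3.6 kg.
Tool frame: the origin (TCP) lies on the centre line of the jaws, within the pads' length; the fingertips stand 22 mm ahead of it and the grasp point (between the pads) lies 3 mm ahead of it (manip.tip_reach is the distance from the TCP to the fingertips, in mm); x points along the fingers, y is the direction in which the jaws open and shut, and the axes are right-handed (so a half turn about x gives the same grasp; the last joint's range is limited). The gripper opens to 85 mm and grips with 20 to 120 N. Pads are 22 mm wide; open, the fingers measure 114 mm over their backs; the gripper's body (76 mm by 85 mm) begins 54 mm behind the grasp point. The pads swing forward as they close: fully open they stand 13 mm farther back than shut.
Start: joints at [1.149, 0.615, -0.013, 1.423, 0.008, 1.103, -0.04], TCP at [250.613, -599.714, 253.297] pointing down, gripper open.
Joint ranges: [-3.12, 3.12], [-0.3, 2.06], [-1.34, 1.32], [0.26, 2.42], [-1.36, 4.5], [0.01, 1.98], [-2.84, 2.84]. Speed limits (rad/s): [2.79, 2.79, 3.14, 3.14, 3.14, 3.14, 3.14].

INTERFACE

Orientations are given as [roll, pitch, yaw] about the fixed x, y, z axes, in that order (R = Rz(yaw) Ry(pitch) Rx(roll)).
In Python, from bench import manip, vision, ticket gives the robot as it stands. The module is installed in compiled form; this text tells all that it offers.
- The arm moves only by the tool apply_moves, never from a script. Its argument "commands" is a list of rows, each a list of 7 numbers: the closure in counts, from 0 (fully open) to 255 (shut), then the shift along the world's x, y, z in mm, then the turn, a rotation vector about the world's x, y, z in degrees. In form: [[jaw, tx, ty, tz, rx, ry, rz], ...]. A call has 1 to 10 rows; each row is the pose to reach, as a shift and turn from the pose commanded when the call began; what a row does not reach only later rows make up. A row lasts 1/8 s, in which the tool goes at most 62.5 mm and 10.7 degrees, less where a joint would pass 70% of its speed; a pose out of reach is approached as far as the arm can. A call with a gripper value outside its range is refused whole. The fingers move at their own pace and stop on an object; "grip_force" is the grip in N (left out, the last holds). Time passes only in rows, so rows that repeat a pose let the fingers close. It gives the time, the measured TCP pose, the force and the opening at its end, in the units of the state.
- manip.state(): the state, without advancing time (a new reading comes with each control period).
- vision.grab_frame(name): name is "scene" or "top"; returns (picture, depth): 480x640x3 uint8, red, green, blue; 480x640 float32, mm along the optical axis (not along the pixel's ray), 0 where there is no reading.
- vision.get_calibration(name): a dict with "fov_y" (degrees; the focal length in pixels is half the picture's height over the tangent of half this angle, whatever the lens; pixels are square), "cx", "cy" (the principal point, pixels), "dist_coeffs" ([k1, k2, p1, p2, k3] as OpenCV has them; the pictures are not rectified), "xyz" and "orientation" of the camera in the world. Camera axes: x right, y down, z forward; pixel columns grow to the right and rows downward; lengths in mm; the calibration is good to about 2 mm. A picture is of the moment at which its call begins. get_calibration takes no time and is no camera call.
- ticket.finish_job(): hands the job in, once; it reports no verdict.
The state is a dict: "t": time; "joint_positions": joint angles; "qd": joint speeds; "tau": joint torques, N m; "tcp_pos": TCP position; "tool_rot": TCP orientation; "wrist_force": force on the tool from outside, world axes, zero at the start; "wrist_torque": the same for the moment, N m; "opening": finger opening in mm.
Only numpy, scipy, OpenCV 4.12 (cv2) and the standard library are available. Lean on these libraries where they do the work, as an engineer would, in place of code of your own. Each camera call takes 0.05 s, during which the arm holds its last target.

## Working session

There is one attempt and no reset: what is moved stays moved. The work goes in short steps, Python scripts to look and compute and a tool call to move; the robot and the scene stay as the last step left them, time stands still between calls to the robot, and variables do not carry over. Pictures are saved under pics/ and viewed, and the job is handed in when it is done.

Besides the shell and the picture viewer there is one more tool, called after ">>>" as name(argument=value, ...), one argument or row to a line, values as JSON. apply_moves: Moves the arm, as the interface text tells. Its arguments: {"type":"object","properties":{"commands":{"type":"array"},"grip_force":{"type":"number"}},"required":["commands"]}

```bash
mkdir -p pics
cat > h.py <<'E'
import numpy as np,cv2
from bench import manip,vision,ticket
from scipy.spatial.transform import Rotation as R
def K(name):
    c=vision.get_calibration(name); f=240/np.tan(np.radians(c['fov_y'])/2)
    return c,np.array([[f,0,c['cx']],[0,f,c['cy']],[0,0,1.]]),np.array(c['dist_coeffs'],float)
def rot(c):
    o=np.array(c['orientation'],float)
    return R.from_euler('xyz',o).as_matrix() if o.shape==(3,) else (o if o.shape==(3,3) else R.from_quat(o).as_matrix())
def rays(name,px):
    c,k,d=K(name); u=cv2.undistortPoints(np.array(px,float).reshape(-1,1,2),k,d).reshape(-1,2)
    return np.array(c['xyz'],float),np.c_[u,np.ones(len(u))]@rot(c).T
def onplane(name,px,z):
    o,r=rays(name,px); return o+r*((z-o[2])/r[:,2])[:,None]
def atdepth(name,px,dep):
    o,r=rays(name,px); return o+r*np.array(dep)[:,None]
def proj(name,P):
    c,k,d=K(name); Rm=rot(c); t=-Rm.T@np.array(c['xyz'],float)
    return cv2.projectPoints(np.array(P,float).reshape(-1,1,3),cv2.Rodrigues(Rm.T)[0],t,k,d)[0].reshape(-1,2)
E
python3 - <<'E'
from h import *
print(manip.state())
for n in("scene","top"):
    p,d=vision.grab_frame(n); cv2.imwrite(f'pics/{n}0.png',p[:,:,::-1]); np.save(n+'0.npy',d); np.save(n+'p0.npy',p); print(vision.get_calibration(n))
E
```

```text
{'t': 0.0, 'joint_positions': array([ 1.14850182,  0.61596368, -0.01262709,  1.42493418,  0.00809543,
        1.10343628, -0.04038285]), 'qd': array([-0.00026715,  0.00194826,  0.00053377,  0.00162247, -0.00050154,
       -0.00016782,  0.00016722]), 'tau': array([ 4.12594900e-04, -4.69218242e+01,  2.59508304e-01, -1.71030807e+01,
        1.00758910e-02,  9.75710631e-03,  7.32615206e-06]), 'tcp_pos': array([ 250.33353908, -599.0651781 ,  252.09752942]), 'tool_rot': array([-1.55928163,  1.56810484,  1.97819615]), 'wrist_force': array([-0.28152866, -0.43077507, -0.18500165]), 'wrist_torque': array([ 0.02792158,  0.00970301, -0.00993153]), 'opening': 85.40296318134281}
{'fov_y': 51.70780636886143, 'cx': 320.6364921514289, 'cy': 229.7009454228122, 'dist_coeffs': array([-0.00919132,  0.        ,  0.        ,  0.        ,  0.        ]), 'xyz': array([1287.71519891,  362.40097682,  792.39949271]), 'orientation': array([-2.37498994,  0.00930726,  1.90067348])}
{'fov_y': 46.6173792200766, 'cx': 324.07567574895313, 'cy': 241.28429410982483, 'dist_coeffs': array([0.03132664, 0.        , 0.        , 0.        , 0.        ]), 'xyz': array([ 591.55675295,  107.2486601 , 1120.82771087]), 'orientation': array([-3.07705568,  0.01692399, -1.56284166])}
```

View pics/scene0.png

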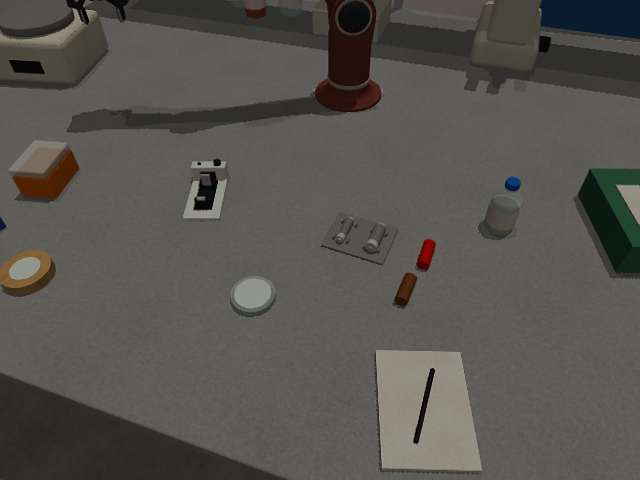

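View pics/top0.png

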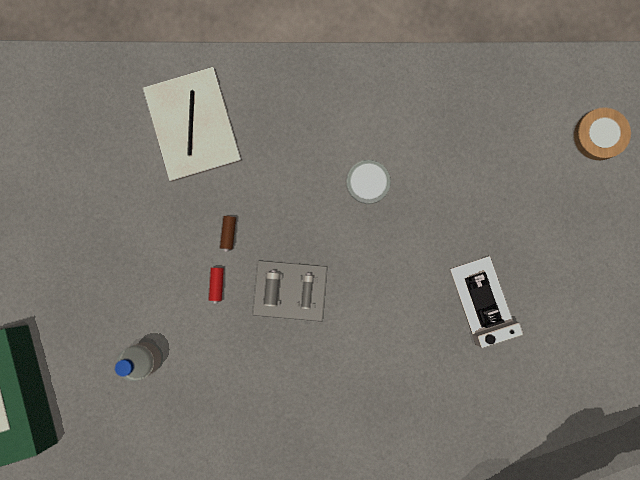

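Run:
```python
from h import *
p=np.load('topp0.npy')[:,:,::-1]
a=cv2.resize(p[255:325,245:335],None,fx=6,fy=6,interpolation=cv2.INTER_CUBIC)
b=cv2.resize(p[250:355,440:530],None,fx=5.5,fy=5.5,interpolation=cv2.INTER_CUBIC)
cv2.imwrite('pics/za.png',a);cv2.imwrite('pics/zb.png',b)
```

```text
(no output)
```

View pics/za.png

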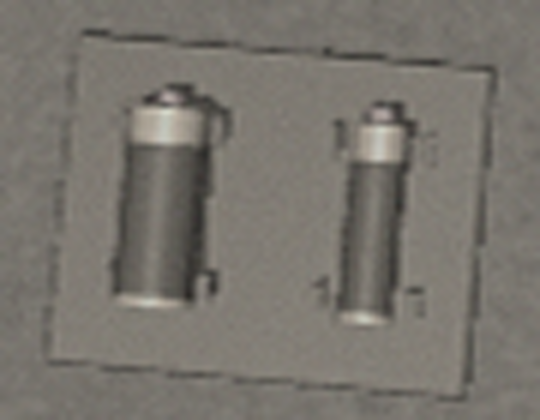

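View pics/zb.png

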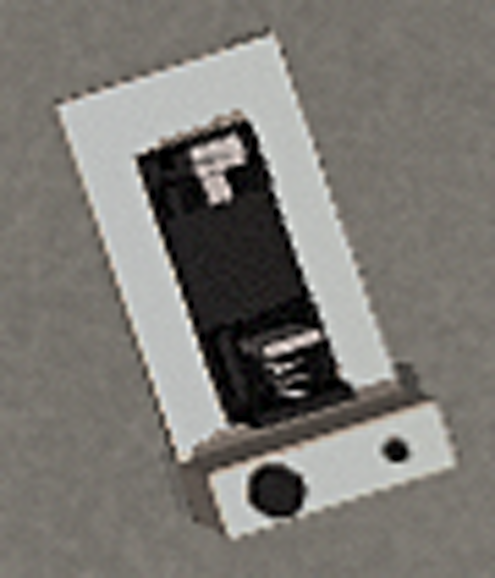

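Run:
```python
from h import *
za=lambda u:np.array([245,255])+(np.array(u)+.5)/6-.5
zb=lambda u:np.array([440,250])+(np.array(u)+.5)/5.5-.5
c=onplane('top',za([(82,33),(495,68),(467,398),(50,362)]),6); print('cradle',c.round(1),c.mean(0).round(1))
print(np.linalg.norm(np.diff(c,axis=0),axis=1))
# cell at silhouettes: axis z=19: body ends and sides
b=onplane('top',za([(172,85),(170,107),(153,303),(130,150),(211,150),(112,290),(195,295)]),19);print('cell',b.round(1))
p=onplane('top',zb([(60,105),(272,33),(395,385),(180,462)]),8);print('plate',p.round(1),np.linalg.norm(np.diff(p,axis=0),axis=1))
q=onplane('top',zb([(210,475),(440,402),(457,463),(232,540)]),45);print('block',q.round(1),np.linalg.norm(np.diff(q,axis=0),axis=1))
l=onplane('top',zb([(190,153),(240,137),(245,160),(212,200)]),38);print('lip',l.round(1))
l=onplane('top',zb([(265,355),(320,335)]),50);print('blade',l.round(1))
# depth check
d=np.load('top0.npy')
for n,u in(('lip',(495-0,0)),):pass
def D(px):
    px=np.round(px).astype(int);return atdepth('top',px,d[px[:,1],px[:,0]]).round(1)
print(D(zb([(110,200),(330,200),(215,160),(215,190),(220,250),(290,345),(285,360),(350,430)])))
print(D(za([(165,220),(370,220),(270,220)])))
```

```text
cradle [[624.8 258.4   6. ]
 [614.1 120.3   6. ]
 [504.9 128.7   6. ]
 [515.6 267.2   6. ]] [564.9 193.6   6. ]
[138.48140636 109.52638872 138.89981475]
cell [[607.5 226.6  19. ]
 [600.2 227.2  19. ]
 [536.  231.8  19. ]
 [586.  240.1  19. ]
 [586.2 213.4  19. ]
 [540.1 245.4  19. ]
 [538.7 218.1  19. ]]
plate [[ 610.6 -124.7    8. ]
 [ 637.1 -200.8    8. ]
 [ 511.7 -242.7    8. ]
 [ 483.5 -166.3    8. ]] [ 80.58638617 132.28785883  81.46148622]
block [[ 482.7 -167.4   45. ]
 [ 508.7 -246.3   45. ]
 [ 487.9 -251.7   45. ]
 [ 460.7 -174.7   45. ]] [83.05982138 21.45778401 81.75847974]
lip [[ 593.6 -163.6   38. ]
 [ 599.4 -181.    38. ]
 [ 591.4 -182.6   38. ]
 [ 577.3 -171.    38. ]]
blade [[ 524.4 -185.4   50. ]
 [ 531.5 -204.3   50. ]]
[[ 576.5 -143.4    6.9]
 [ 577.2 -222.2    5.7]
 [ 590.7 -172.5   39.4]
 [ 580.9 -177.8   18.5]
 [ 559.4 -180.2   15.7]
 [ 528.7 -192.6   52.9]
 [ 520.7 -200.9   16.2]
 [ 498.3 -214.9   45.6]]
[[563.9 227.3  29. ]
 [564.2 161.2  21.4]
 [563.6 193.9   6.5]]
```

```bash
cat > pk.py <<'E'
from h import *
za=lambda u:np.array([245,255])+(np.array(u)+.5)/6-.5
zb=lambda u:np.array([440,250])+(np.array(u)+.5)/5.5-.5
E
python3 - <<'E'
from pk import *
p=np.load('topp0.npy').astype(int); g=p.sum(2)/3
# subpixel edges of white plate: scan along normals between seeds
def edge(name,img,a,b,z,half=4,n=25):
    a,b=np.array(a,float),np.array(b,float); t=(b-a)/np.linalg.norm(b-a); nrm=np.array([-t[1],t[0]]); pts=[]
    for s in np.linspace(.12,.88,n):
        c=a+(b-a)*s; k=np.arange(-half,half+.01,.25); q=c+k[:,None]*nrm
        v=cv2.remap(img.astype(np.float32),q[:,0].astype(np.float32)[None],q[:,1].astype(np.float32)[None],cv2.INTER_LINEAR)[0]
        dv=np.abs(np.diff(v)); pts.append(c+nrm*(k[:-1]+.125)[np.argmax(cv2.blur(dv[None],(5,1))[0])])
    w=onplane(name,pts,z)[:,:2]
    vx,vy,x,y=cv2.fitLine(w.astype(np.float32),cv2.DIST_HUBER,0,.01,.01).ravel()
    return np.array([x,y]),np.array([vx,vy])
def inter(l,m):
    A=np.c_[l[1],-m[1]]; s=np.linalg.solve(A,m[0]-l[0]); return l[0]+s[0]*l[1]
TL,TR,BR,BL=zb([(60,105),(272,33),(395,385),(180,462)])
E=[edge('top',g,*ab,8) for ab in((TL,TR),(TR,BR),(BL,TL))]
for e in E: print(e,np.degrees(np.arctan2(e[1][1],e[1][0])))
print('corners',inter(E[0],E[1]),inter(E[0],E[2]),np.linalg.norm(inter(E[0],E[1])-inter(E[0],E[2])))
C=za([(82,33),(495,68),(467,398),(50,362)])
F=[edge('top',g,C[i],C[(i+1)%4],6) for i in range(4)]
c=[inter(F[i],F[(i+1)%4]) for i in range(4)];print('cradle',np.round(c,1),np.mean(c,0)); 
for e in F: print(np.degrees(np.arctan2(e[1][1],e[1][0])))
E
```

```text
(array([ 623.94244, -162.85623], dtype=float32), array([ 0.31820622, -0.94802153], dtype=float32)) -71.44552
(array([ 574.0205 , -222.71281], dtype=float32), array([0.9482221 , 0.31760806], dtype=float32)) 18.518332
(array([ 544.4726 , -145.39194], dtype=float32), array([0.94847846, 0.31684166], dtype=float32)) 18.472027
corners [ 636.95764 -201.63196] [ 610.6593   -123.282104] 82.645645
cradle [[613.5 120.5]
 [505.6 128.2]
 [516.3 267.2]
 [623.5 258.8]] [564.70776 193.66833]
85.85866
-4.0929785
85.600395
-4.4883623
```

Run:
```python
from h import *
p=np.load('scenep0.npy')[:,:,::-1]
cv2.imwrite('pics/sa.png',cv2.resize(p[205:270,315:405],None,fx=8,fy=8,interpolation=cv2.INTER_CUBIC))
cv2.imwrite('pics/sb.png',cv2.resize(p[150:225,170:245],None,fx=8,fy=8,interpolation=cv2.INTER_CUBIC))
```

```text
(no output)
```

View pics/sa.png

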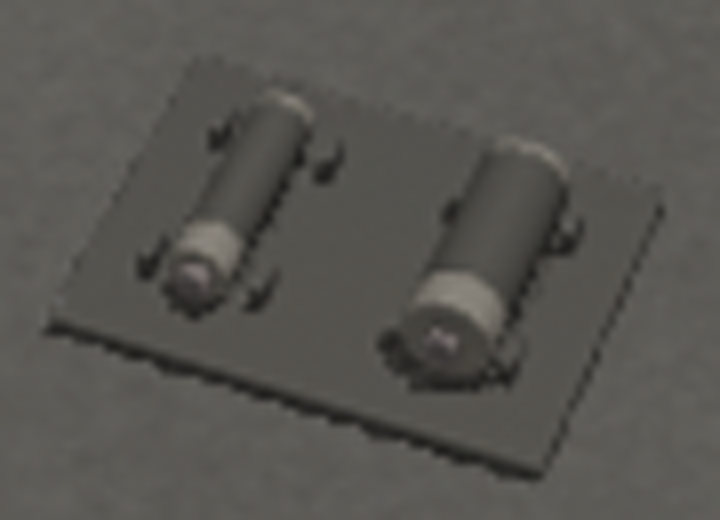

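View pics/sb.png

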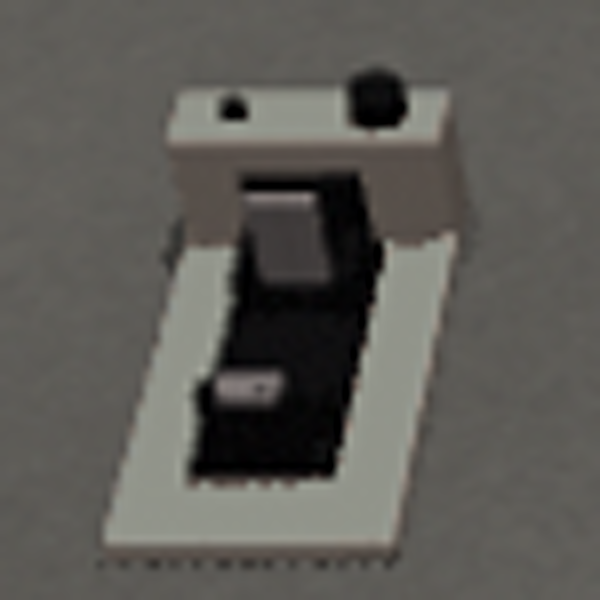

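```bash
cat >> pk.py <<'E'
YAW=np.radians(18.5); O=np.array([562.2,-183.1])
ex=np.array([np.cos(YAW),np.sin(YAW)]); ey=np.array([-ex[1],ex[0]])
def topack(w): w=np.atleast_2d(w); r=w[:,:2]-O; return np.c_[r@ex,r@ey,w[:,2]]
def frompack(p): p=np.atleast_2d(p).astype(float); return np.c_[O+p[:,:1]*ex+p[:,1:2]*ey,p[:,2]]
E
python3 - <<'E'
from pk import *
for n,z in(('top',1),('scene',1)):
    p=np.load(n+'p0.npy')[:,:,::-1].astype(np.float32)
    # rectified view of plane z in pack frame, 6px/mm
    for zz in(38,50):
        X,Y=np.meshgrid(np.arange(-70,60,.25),np.arange(30,-30,-.25))
        P=frompack(np.c_[X.ravel(),Y.ravel(),np.full(X.size,zz)]); m=proj(n,P).reshape(*X.shape,2).astype(np.float32)
        im=cv2.remap(p,m[...,0],m[...,1],cv2.INTER_CUBIC)
        im=np.clip(im,0,255).astype(np.uint8)
        for x in range(-70,60,10):cv2.line(im,((x+70)*4//1*1,0),((x+70)*4,6 if x%50 else 14),(0,0,255),1)
        cv2.imwrite(f'pics/r_{n}_{zz}.png',cv2.resize(im,None,fx=1.5,fy=1.5))
import glob
a=[cv2.imread(f'pics/r_{n}_{z}.png')[60:300] for n,z in(('top',38),('top',50))]; 
cv2.imwrite('pics/rt.png',np.vstack(a))
a=[cv2.imread(f'pics/r_{n}_{z}.png')[60:300] for n,z in(('scene',38),('scene',50))]; 
cv2.imwrite('pics/rs.png',np.vstack(a))
E
```

```text
(no output)
```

View pics/rt.png

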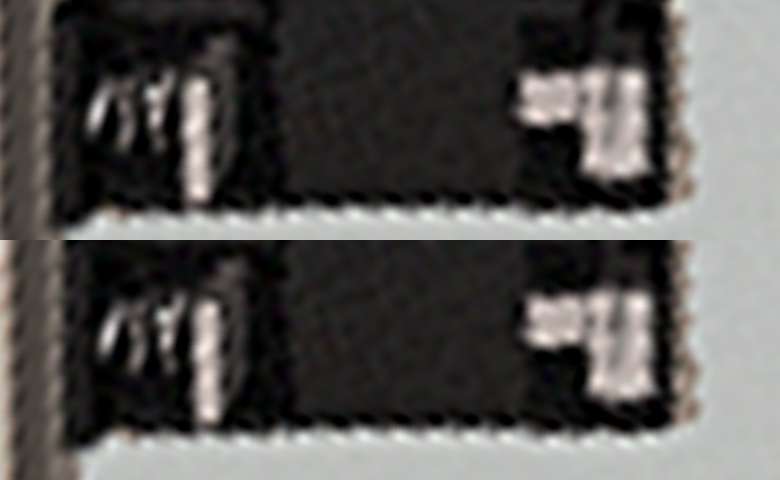

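View pics/rs.png

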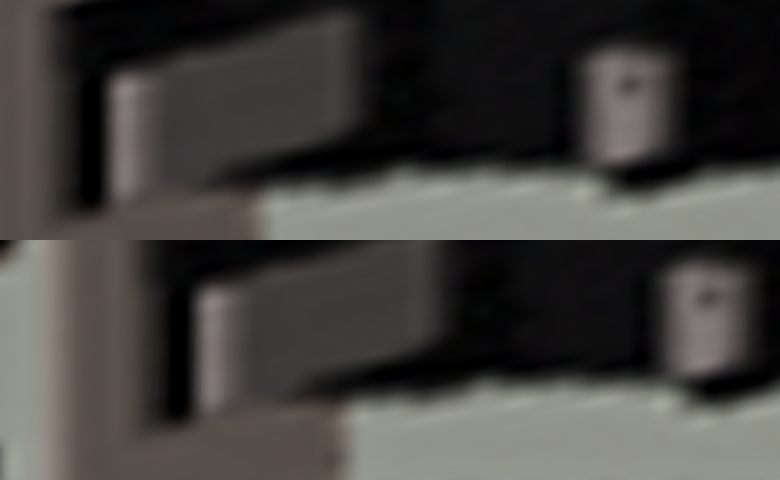

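Run:
```python
from pk import *
s=lambda u,o:np.array(o)+(np.array(u)+.5)/8-.5
w=onplane('scene',s([(105,543),(395,545),(460,235),(185,250)],(170,150)),8);print(w.round(1),topack(w).round(1))
w=onplane('scene',s([(168,140),(447,140),(452,90),(182,90)],(170,150)),45);print(topack(w).round(1))
w=onplane('scene',s([(48,322),(540,472),(662,205),(195,60)],(315,205)),6);print(w.round(1),w.mean(0))
w=onplane('top',za([(50,362),(82,33)]),6)
```

```text
[[ 637.3 -197.9    8. ]
 [ 612.1 -119.4    8. ]
 [ 484.4 -162.5    8. ]
 [ 517.1 -239.3    8. ]] [[ 66.6 -37.9   8. ]
 [ 67.6  44.5   8. ]
 [-67.3  44.3   8. ]
 [-60.6 -39.    8. ]]
[[-67.8 -38.2  45. ]
 [-67.3  45.7  45. ]
 [-91.3  43.9  45. ]
 [-91.8 -38.5  45. ]]
[[616.1 124.5   6. ]
 [625.4 262.    6. ]
 [521.7 270.6   6. ]
 [507.5 131.7   6. ]] [567.65995124 197.19732653   6.        ]
```

Run:
```python
from h import *
s=manip.state(); M=R.from_euler('xyz',s['tool_rot']).as_matrix(); print(M.round(4),s['t'],manip.tip_reach)
y=M[:,1]; print('jaw yaw',np.degrees(np.arctan2(y[1],y[0])))
```

```text
[[-9.000e-04  3.856e-01 -9.226e-01]
 [ 2.200e-03 -9.226e-01 -3.856e-01]
 [-1.000e+00 -2.400e-03 -0.000e+00]] 0.1 22.0
jaw yaw -67.31646284879528
```

>>> apply_moves(
  commands=[
    [0,30,60,0,0,0,-3],
    [0,50,120,0,0,0,-6],
    [0,70,180,0,0,0,-9],
    [0,100,235,0,0,0,-12],
    [0,120,295,0,0,0,-15],
    [0,145,350,0,0,0,-18],
    [0,165,405,0,0,0,-21],
    [0,185,460,0,0,0,-24],
    [60,205,515,0,0,0,-27],
    [105,230,570,0,0,0,-27],
  ],
  grip_force=80,
)

```text
t: 1.35
tcp_pos: [480.6, -28.0, 253.2]
tool_rot: [0.678, 1.57, -2.54]
wrist_force: [-0.5, -0.2, 0.3]
opening: 51.4
```

>>> apply_moves(
  commands=[
    [105,20,60,0,0,0,0],
    [105,40,120,-20,0,0,0],
    [105,60,175,-40,0,0,0],
    [105,80,230,-60,0,0,0],
    [105,89,260,-100,0,0,0],
    [105,89,260,-133,0,0,0],
    [105,89,260,-133,0,0,0],
    [105,89,260,-133,0,0,0],
  ],
)

```text
t: 2.35
tcp_pos: [570.4, 229.7, 121.4]
tool_rot: [-2.933, 1.569, 0.132]
wrist_force: [0.7, 0.0, 0.8]
opening: 50.6
```

Run:
```python
from h import *
s=manip.state(); M=R.from_euler('xyz',s['tool_rot']).as_matrix(); print(s['tcp_pos'],M.round(4),s['joint_positions'],s['wrist_force']); y=M[:,1]; print(np.degrees(np.arctan2(y[1],y[0])))
ax=s['tcp_pos']
for n in("scene","top"):
    p,d=vision.grab_frame(n); p=p[:,:,::-1].copy()
    u=proj(n,[s['tcp_pos'],s['tcp_pos']+22*M[:,0]]); print(n,u)
    c=u[1].astype(int); x0,y0=c-55
    im=cv2.resize(p[y0:y0+110,x0:x0+110],None,fx=5.4,fy=5.4,interpolation=cv2.INTER_CUBIC)
    for q in u: cv2.circle(im,tuple(((q-[x0,y0]+.5)*5.4).astype(int)),3,(0,0,255),-1)
    cv2.imwrite(f'pics/hov_{n}.png',im)
```

```text
[570.4370954  229.72660647 121.36721537] [[ 1.700e-03 -7.660e-02 -9.971e-01]
 [ 2.000e-04 -9.971e-01  7.660e-02]
 [-1.000e+00 -4.000e-04 -1.700e-03]] [-0.39329876  0.70611566 -0.0419728   1.67197321  0.04012957  0.76271837
 -2.10165727] [0.73645795 0.03232793 0.82628911]
-94.39128840664691
scene [[377.58648985 202.02113923]
 [376.7834596  210.03707563]]
top [[265.03907676 288.57860071]
 [266.51184637 288.31475592]]
```

View pics/hov_scene.png

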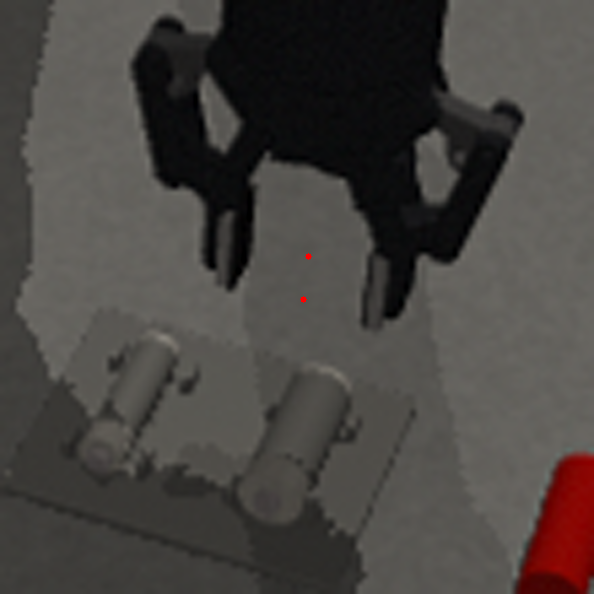

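View pics/hov_top.png

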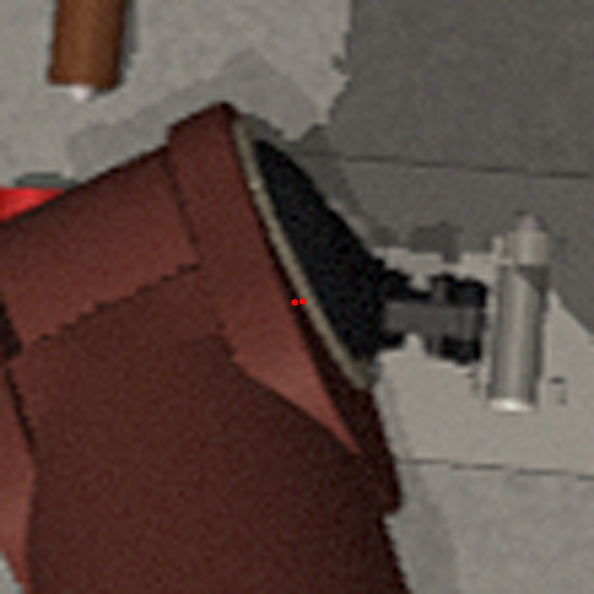

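>>> apply_moves(
  commands=[
    [105,0,1,-40,0,0,0],
    [105,0,1,-75,0,0,0],
    [105,0,1,-88,0,0,0],
    [105,0,1,-88,0,0,0],
    [130,0,1,-88,0,0,0],
    [150,0,1,-88,0,0,0],
    [160,0,1,-88,0,0,0],
  ],
  grip_force=20,
)

```text
t: 3.32
tcp_pos: [570.0, 231.5, 33.2]
tool_rot: [-2.62, 1.569, 0.446]
wrist_force: [-0.2, 0.1, 0.8]
opening: 31.8
```

>>> apply_moves(
  commands=[
    [168,0,0,0,0,0,0],
  ],
)

```text
t: 3.45
tcp_pos: [569.8, 231.4, 32.6]
tool_rot: [-2.575, 1.57, 0.492]
wrist_force: [-0.8, 0.2, 0.2]
opening: 29.1
```

>>> apply_moves(
  commands=[
    [176,0,0,0,0,0,0],
  ],
)

```text
t: 3.58
tcp_pos: [569.6, 231.3, 32.3]
tool_rot: [-2.565, 1.571, 0.501]
wrist_force: [0.9, -0.2, 0.5]
opening: 26.6
```

>>> apply_moves(
  commands=[
    [186,0,0,0,0,0,0],
  ],
)

```text
t: 3.7
tcp_pos: [569.6, 231.3, 32.5]
tool_rot: [-1.833, 1.571, 1.233]
wrist_force: [-0.2, -0.6, 1.1]
opening: 25.2
```

>>> apply_moves(
  commands=[
    [255,0,0,0,0,0,0],
    [255,0,0,0,0,0,0],
    [255,0,0,0,0,0,0],
    [255,0,0,40,0,0,0],
    [255,0,0,80,0,0,0],
    [255,0,0,100,0,0,0],
    [255,0,0,100,0,0,0],
  ],
  grip_force=80,
)

```text
t: 4.58
tcp_pos: [570.4, 231.6, 133.3]
tool_rot: [-2.652, 1.568, 0.415]
wrist_force: [0.3, 1.1, -0.9]
opening: 23.7
```

Run:
```python
from h import *
s=manip.state(); M=R.from_euler('xyz',s['tool_rot']).as_matrix(); print(s['tcp_pos'],M.round(4),s['joint_positions'],s['wrist_force'],s['wrist_torque']); 
n="scene"
p,d=vision.grab_frame(n); p=p[:,:,::-1].copy(); np.save('lift.npy',p); np.save('liftd.npy',d)
u=proj(n,[s['tcp_pos']-[0,0,14]]); c=u[0].astype(int); x0,y0=c-40
cv2.imwrite('pics/lift.png',cv2.resize(p[y0:y0+80,x0:x0+80],None,fx=7,fy=7,interpolation=cv2.INTER_CUBIC)); print(x0,y0,u)
```

```text
[570.42736324 231.57494789 133.32163276] [[ 0.0029 -0.0754 -0.9971]
 [ 0.0013 -0.9972  0.0754]
 [-1.     -0.0015 -0.0028]] [-0.39486521  0.69087221 -0.04356263  1.6620852   0.03928237  0.78628185
 -2.10238469] [ 0.33176813  1.13477225 -0.90964412] [-0.02031406 -0.00335157  0.01324146]
338 162 [[378.41646604 202.97268519]]
```

View pics/lift.png

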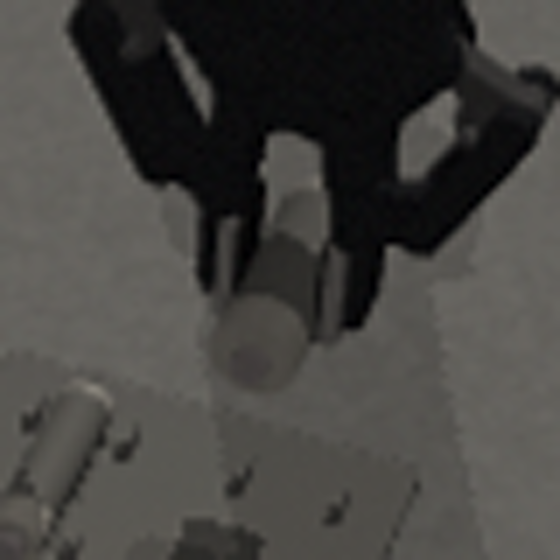

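Run:
```python
from h import *
t=np.array([570.4,231.6,133.3]); a=np.array([.9971,-.0754,0])
for dz in(10,14,18):
    print(dz,(proj('scene',[t+37.5*a-[0,0,dz],t-32.5*a-[0,0,dz-13]])-[338,162])*7)
```

```text
10 [[240.64611192 361.75480962]
 [323.7696302  171.83338696]]
14 [[239.69482612 372.10583081]
 [322.61298706 182.3668728 ]]
18 [[238.74916717 382.39499852]
 [321.46293097 192.83973092]]
```

Run:
```python
from h import *
p=np.load('lift.npy')[175:225,355:400]
im=cv2.resize(p,None,fx=12,fy=12,interpolation=cv2.INTER_CUBIC); im=np.clip(im.astype(float)*2.2,0,255).astype(np.uint8)
t=np.array([570.4,231.6,133.3]); a=np.array([.9971,-.0754,0]);b=np.array([.0754,.9971,0]);z=np.array([0,0,1.])
c=t-14*z; th=np.linspace(0,2*np.pi,40)
def dr(P,col):
    q=((proj('scene',P)-[355,175]+.5)*12).astype(np.int32); cv2.polylines(im,[q.reshape(-1,1,2)],False,col,1)
for s,r in((32.5,13),(37.5,5),(-32.5,13)):
    dr([c+s*a+r*(np.cos(k)*b+np.sin(k)*z) for k in th],(0,0,255))
cv2.imwrite('pics/lift2.png',im)
```

```text
(no output)
```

View pics/lift2.png

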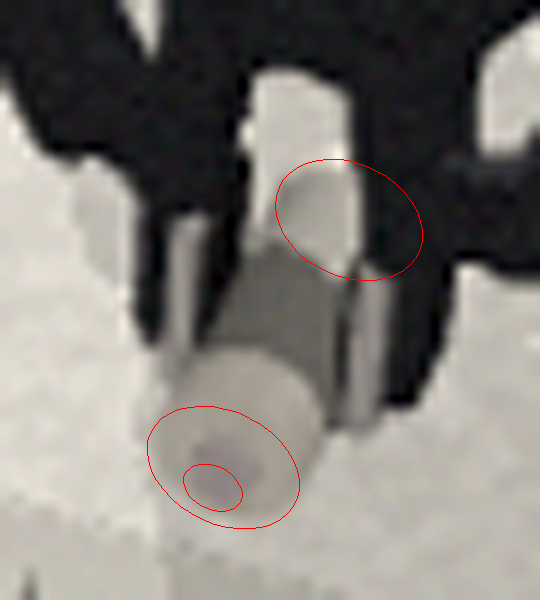

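>>> apply_moves(
  commands=[
    [255,0,-50,0,0,0,3],
    [255,0,-100,0,0,0,6],
    [255,0,-150,0,0,0,9],
    [255,0,-200,0,0,0,12],
    [255,0,-250,0,0,0,15],
    [255,-1,-300,0,0,0,18],
    [255,-2,-350,0,0,0,21],
    [255,-2,-395,0,0,0,22.8],
    [255,-2,-410,0,0,0,22.8],
    [255,-2,-410,0,0,0,22.8],
  ],
)

```text
t: 5.88
tcp_pos: [566.6, -179.3, 130.7]
tool_rot: [-0.712, 1.568, 2.75]
wrist_force: [0.3, 0.7, -1.1]
opening: 23.5
```

>>> apply_moves(
  commands=[
    [255,0,0,-10,0,0,0],
    [255,0,0,-20,0,0,0],
    [255,0,0,-20,0,0,0],
    [255,0,0,-20,0,0,0],
  ],
)

```text
t: 6.38
tcp_pos: [567.8, -178.1, 112.2]
tool_rot: [-1.639, 1.571, 1.826]
wrist_force: [0.1, -0.8, -1.1]
opening: 23.4
```

Run:
```python
from h import *
s=manip.state(); M=R.from_euler('xyz',s['tool_rot']).as_matrix(); print(s['tcp_pos'],M.round(4),s['wrist_force'],s['wrist_torque']); y=M[:,1]; print(np.degrees(np.arctan2(y[1],y[0])))
n="scene"
p,d=vision.grab_frame(n); p=p[:,:,::-1].copy()
im=cv2.resize(p[135:235,155:265],None,fx=7,fy=6,interpolation=cv2.INTER_CUBIC); im=np.clip(im.astype(float)*1.8,0,255).astype(np.uint8)
cv2.imwrite('pics/app.png',im)
```

```text
[ 567.77551196 -178.10933316  112.23368218] [[-1.000e-04  3.178e-01 -9.481e-01]
 [ 2.000e-04 -9.481e-01 -3.178e-01]
 [-1.000e+00 -2.000e-04 -0.000e+00]] [ 0.07428482 -0.76962721 -1.08570017] [-0.00658745 -0.00329319  0.01785814]
-71.46768600853805
```

View pics/app.png

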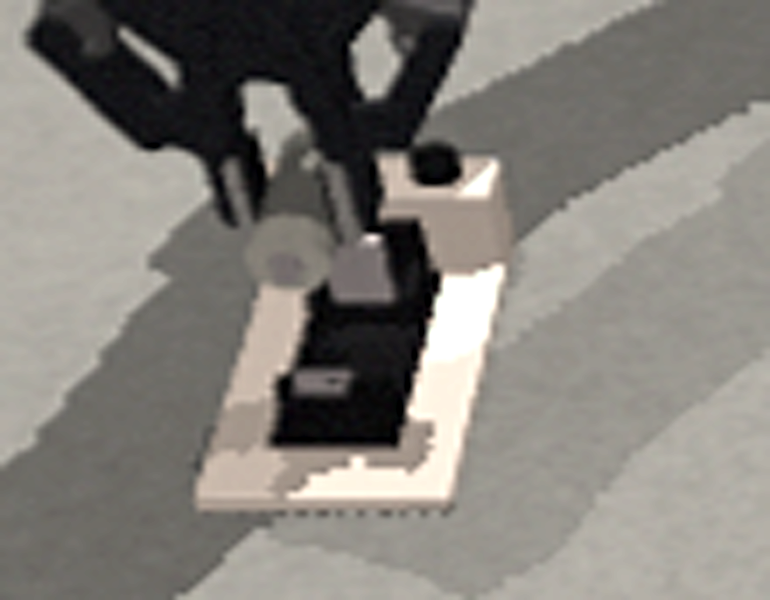

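Run:
```python
from pk import *
s=lambda u:np.array([155,135])+(np.array(u,float)+.5)/[7,6]-.5
w=onplane('scene',s([(287,265)]),98.7); print(w,topack(w))
l=onplane('scene',s([(295,370),(352,370),(345,397),(290,395)]),38); print(topack(l))
print(topack(onplane('scene',s([(200,500),(447,500)]),8)))
print(topack([[567.8,-178.1,0]]))
```

```text
[[ 598.14178666 -167.13681643   98.7       ]] [[39.14963897  3.73376832 98.7       ]]
[[28.54938375 -7.22857338 38.        ]
 [28.61838584 11.34902604 38.        ]
 [43.65170752 11.6448057  38.        ]
 [42.48516118 -6.31590096 38.        ]]
[[ 68.10080415 -36.56413297   8.        ]
 [ 68.30571907  43.49867284   8.        ]]
[[6.89713575 2.9647122  0.        ]]
```

>>> apply_moves(
  commands=[
    [255,2,0.6,-10,0,0,0],
    [255,2,0.6,-20,0,0,0],
    [255,2,0.6,-28,0,0,0],
    [255,2,0.6,-28,0,0,0],
  ],
)

```text
t: 6.92
tcp_pos: [568.9, -178.0, 83.2]
tool_rot: [-0.597, 1.569, 2.867]
wrist_force: [0.4, -0.2, -0.8]
opening: 23.3
```

>>> apply_moves(
  commands=[
    [255,0,0,-5,0,0,0],
    [255,0,0,-10,0,0,0],
    [255,0,0,-15,0,0,0],
    [255,0,0,-15,0,0,0],
  ],
)

```text
t: 7.42
tcp_pos: [569.3, -178.1, 68.8]
tool_rot: [-0.62, 1.57, 2.844]
wrist_force: [1.0, 0.2, -1.2]
opening: 23.2
```

Run:
```python
from h import *
s=manip.state(); print(s['tcp_pos'],s['wrist_force'],s['wrist_torque'],s['t'])
p,d=vision.grab_frame("scene"); p=p[:,:,::-1].copy()
im=cv2.resize(p[150:225,165:250],None,fx=8,fy=8,interpolation=cv2.INTER_CUBIC); im=np.clip(im.astype(float)*1.8,0,255).astype(np.uint8)
cv2.imwrite('pics/app2.png',im)
```

```text
[ 569.26474692 -178.06726186   68.81485374] [ 1.01187023  0.22870714 -1.18839339] [-0.00736418 -0.00103555  0.01656037] 7.425
```

View pics/app2.png

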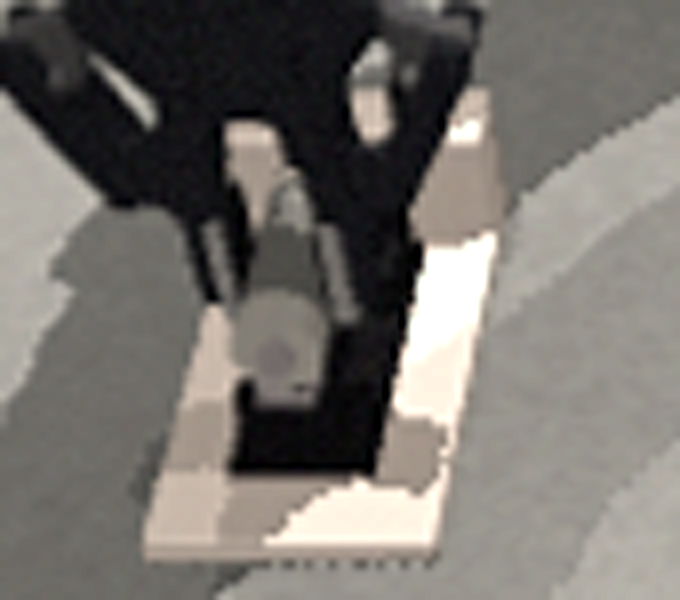

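>>> apply_moves(
  commands=[
    [255,-1.9,-0.6,0,0,0,0],
    [255,-1.9,-0.6,0,0,0,0],
  ],
)

```text
t: 7.72
tcp_pos: [567.6, -178.9, 69.4]
tool_rot: [1.356, 1.571, -1.464]
wrist_force: [-0.7, -0.1, -0.5]
opening: 23.1
```

>>> apply_moves(
  commands=[
    [255,-1.9,-0.6,0,0,0,0],
    [255,-1.9,-0.6,0,0,0,0],
  ],
)

```text
t: 7.98
tcp_pos: [565.6, -179.5, 69.4]
tool_rot: [0.123, 1.571, -2.697]
wrist_force: [1.3, -0.8, -0.8]
opening: 23.4
```

>>> apply_moves(
  commands=[
    [255,-1.9,-0.7,0,0,0,0],
    [255,-1.9,-0.7,0,0,0,0],
  ],
)

```text
t: 8.22
tcp_pos: [563.7, -180.2, 69.3]
tool_rot: [-0.224, 1.571, -3.043]
wrist_force: [0.2, -0.4, -0.1]
opening: 23.3
```

>>> apply_moves(
  commands=[
    [255,-1.9,-0.6,0,0,0,0],
    [255,-1.9,-0.6,0,0,0,0],
  ],
)

```text
t: 8.48
tcp_pos: [562.7, -180.4, 69.5]
tool_rot: [2.987, 1.569, 0.169]
wrist_force: [1.3, 0.7, -1.0]
opening: 23.4
```

>>> apply_moves(
  commands=[
    [255,-1.9,-0.6,0,0,0,0],
    [255,-1.9,-0.6,0,0,0,0],
  ],
)

```text
t: 8.72
tcp_pos: [561.0, -180.9, 69.5]
tool_rot: [2.976, 1.569, 0.158]
wrist_force: [2.4, 0.6, -1.7]
opening: 23.0
```

>>> apply_moves(
  commands=[
    [255,-1.9,-0.7,0,0,0,0],
    [255,-1.9,-0.7,0,0,0,0],
  ],
)

```text
t: 8.98
tcp_pos: [559.1, -181.6, 69.6]
tool_rot: [2.99, 1.569, 0.172]
wrist_force: [3.1, 1.7, -1.1]
opening: 23.3
```

>>> apply_moves(
  commands=[
    [255,-1.9,-0.6,0,0,0,0],
    [255,-1.9,-0.6,0,0,0,0],
  ],
)

```text
t: 9.22
tcp_pos: [557.2, -182.2, 69.6]
tool_rot: [2.962, 1.569, 0.144]
wrist_force: [4.3, 2.4, -1.3]
opening: 23.3
```

```bash
cat > st.py <<'E'
from pk import *
s=manip.state(); M=R.from_euler('xyz',s['tool_rot']).as_matrix()
print(s['t'],s['tcp_pos'].round(2),'F',s['wrist_force'].round(2),'Fx',(s['wrist_force'][:2]@ex).round(2),'Fy',(s['wrist_force'][:2]@ey).round(2),'T',s['wrist_torque'].round(3),'tool x',M[:,0].round(4), 'pk',topack(s['tcp_pos']).round(2),s['opening'])
E
python3 - <<'E'
exec(open('st.py').read())
f=[];
for i in range(6):
    vision.grab_frame('scene'); s=manip.state(); f.append(np.r_[s['wrist_force'],s['tcp_pos']])
print(np.mean(f,0).round(2),np.std(f,0).round(2))
p,d=vision.grab_frame("scene"); p=p[:,:,::-1].copy()
im=cv2.resize(p[150:225,165:250],None,fx=8,fy=8,interpolation=cv2.INTER_CUBIC); im=np.clip(im.astype(float)*1.8,0,255).astype(np.uint8)
cv2.imwrite('pics/app3.png',im)
E
```

```text
9.225 [ 557.17 -182.23   69.59] F [ 4.31  2.43 -1.27] Fx 4.86 Fy 0.93 T [ 0.371 -1.046  0.067] tool x [ 2.1e-03  3.0e-04 -1.0e+00] pk [[-4.49  2.42 69.59]] 23.31751973192044
[   5.49    2.04   -1.28  557.26 -182.2    69.59] [0.64 0.27 0.5  0.02 0.01 0.01]
```

View pics/app3.png

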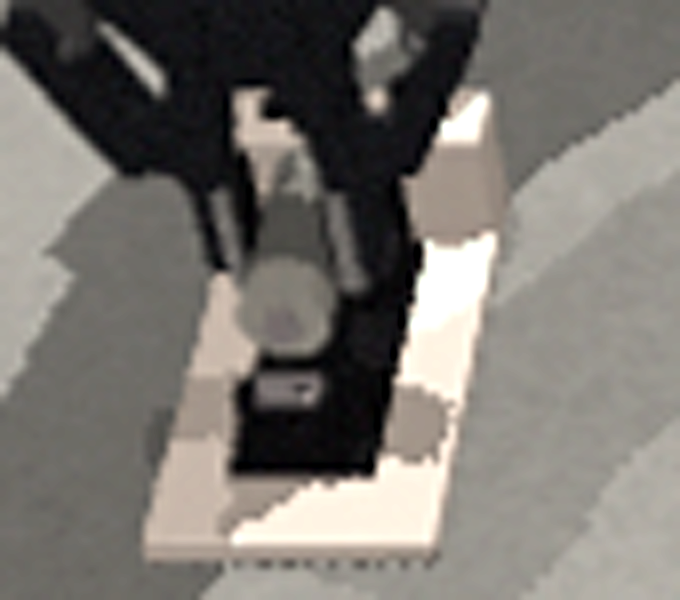

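>>> apply_moves(
  commands=[
    [255,-1.9,-0.6,0,0,0,0],
    [255,-3.8,-1.3,0,0,0,0],
    [255,-4.4,-1.5,0,0,0,0],
    [255,-4.4,-1.5,0,0,0,0],
  ],
)

```text
t: 10.07
tcp_pos: [554.2, -183.2, 69.8]
tool_rot: [2.957, 1.565, 0.139]
wrist_force: [7.1, 2.0, -2.0]
opening: 23.2
```

```bash
cat > av.py <<'E'
exec(open('st.py').read())
f=[];
for i in range(6):
    vision.grab_frame('scene'); s=manip.state(); f.append(np.r_[s['wrist_force'],s['tcp_pos'],s['wrist_torque']])
m=np.mean(f,0); print('mean',m.round(2),'Fx',m[:2]@ex,'Fy',m[:2]@ey,'d',(m[:2]@ex-.1-1.8)/.6,'pk',topack(m[3:6]).round(2))
p,d=vision.grab_frame("scene"); p=p[:,:,::-1].copy()
im=cv2.resize(p[150:225,165:250],None,fx=8,fy=8,interpolation=cv2.INTER_CUBIC); im=np.clip(im.astype(float)*1.8,0,255).astype(np.uint8)
import sys
cv2.imwrite(f'pics/{sys.argv[1]}.png',im)
E
python3 av.py app4
```

```text
10.075 [ 554.24 -183.2    69.85] F [ 7.1   1.98 -2.  ] Fx 7.37 Fy -0.37 T [ 0.568 -1.483  0.033] tool x [ 5.3e-03  7.0e-04 -1.0e+00] pk [[-7.58  2.43 69.85]] 23.15887603598979
mean [ 6.8000e+00  2.3600e+00 -2.3400e+00  5.5427e+02 -1.8318e+02  6.9830e+01
  5.5000e-01 -1.5100e+00  2.0000e-02] Fx 7.202682170034845 Fy 0.08128936992663077 d 8.837803616724743 pk [[-7.55  2.45 69.83]]
```

View pics/app4.png

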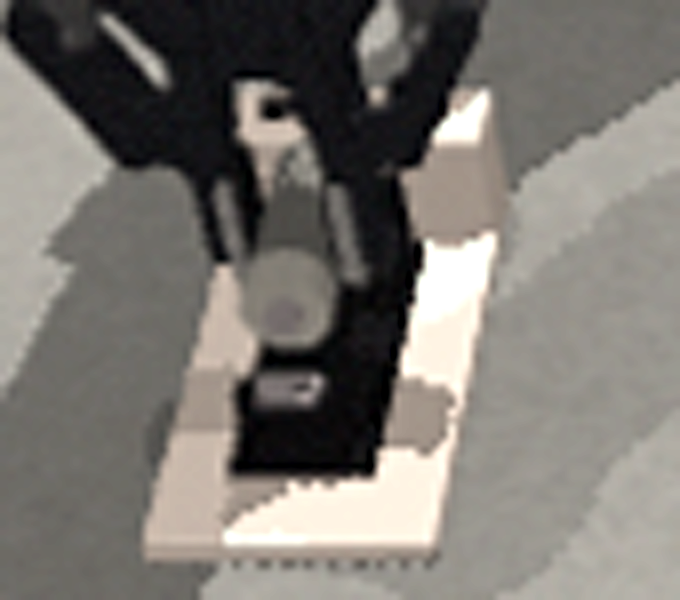

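>>> apply_moves(
  commands=[
    [255,-1.4,-0.5,0,0,0,0],
    [255,-2.6,-0.9,0,0,0,0],
    [255,-2.6,-0.9,0,0,0,0],
  ],
)

```text
t: 10.8
tcp_pos: [552.4, -183.8, 70.0]
tool_rot: [2.964, 1.564, 0.146]
wrist_force: [7.3, 3.3, -3.7]
opening: 23.0
```

```bash
python3 av.py app5
```

```text
10.8 [ 552.42 -183.77   69.97] F [ 7.27  3.31 -3.72] Fx 7.94 Fy 0.83 T [ 0.672 -1.767  0.012] tool x [ 0.0071  0.001  -1.    ] pk [[-9.48  2.47 69.97]] 23.029335206919786
mean [ 7.5300e+00  2.8600e+00 -2.5000e+00  5.5249e+02 -1.8376e+02  6.9970e+01
  6.5000e-01 -1.7500e+00  2.0000e-02] Fx 8.045226473087768 Fy 0.32259587299806836 d 10.242044121812947 pk [[-9.42  2.45 69.97]]
```

>>> apply_moves(
  commands=[
    [255,-0.9,-0.3,0,0,0,0],
    [255,-0.9,-0.3,0,0,0,0],
  ],
)

```text
t: 11.4
tcp_pos: [551.9, -184.0, 70.0]
tool_rot: [2.956, 1.563, 0.138]
wrist_force: [7.9, 2.9, -2.7]
opening: 23.4
```

```bash
python3 av.py app6
python3 - <<'E'
from pk import *
p=vision.grab_frame('scene')[0][:,:,::-1]
x0,y0=180,160
im=cv2.resize(p[y0:y0+45,x0:x0+40],None,fx=13,fy=13,interpolation=cv2.INTER_CUBIC); im=np.clip(im.astype(float)*2,0,255).astype(np.uint8)
s=manip.state(); t=s['tcp_pos']; a=np.r_[ex,0];b=np.r_[ey,0];z=np.array([0,0,1.])
c=t-13.5*z; th=np.linspace(0,2*np.pi,40)
def dr(P,col):
    q=((proj('scene',P)-[x0,y0]+.5)*13).astype(np.int32); cv2.polylines(im,[q.reshape(-1,1,2)],False,col,1)
for s_,r in((32.5,13),(37.5,5),(-32.5,13)):
    dr([c+s_*a+r*(np.cos(k)*b+np.sin(k)*z) for k in th],(0,0,255))
cv2.imwrite('pics/z6.png',im)
E
```

```text
11.4 [ 551.85 -183.99   70.03] F [ 7.87  2.93 -2.7 ] Fx 8.39 Fy 0.29 T [ 0.699 -1.826  0.005] tool x [ 0.0078  0.0011 -1.    ] pk [[-10.09   2.44  70.03]] 23.433436792845878
mean [ 7.6300e+00  2.6500e+00 -2.9200e+00  5.5189e+02 -1.8396e+02  7.0020e+01
  6.6000e-01 -1.8400e+00  2.0000e-02] Fx 8.076160635669346 Fy 0.09108961787754111 d 10.293601059448912 pk [[-10.06   2.45  70.02]]
```

View pics/z6.png

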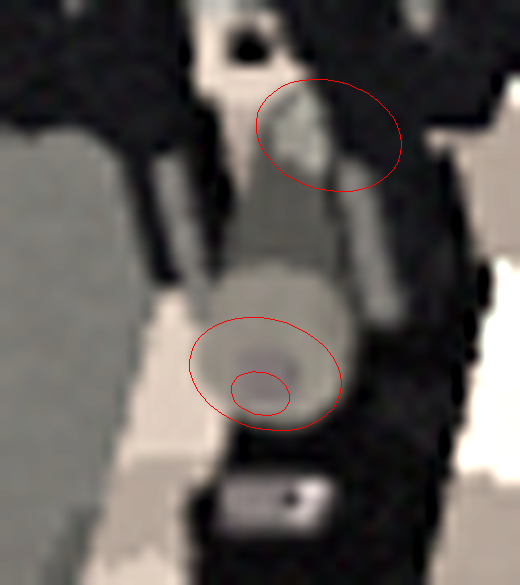

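>>> apply_moves(
  commands=[
    [255,-0.9,-0.3,0,0,0,0],
    [255,-0.9,-0.3,-4,0,0,0],
    [255,-0.9,-0.3,-8,0,0,0],
    [255,-0.9,-0.3,-10,0,0,0],
    [255,-0.9,-0.3,-10,0,0,0],
  ],
)

```text
t: 12.42
tcp_pos: [552.2, -184.6, 61.2]
tool_rot: [2.822, 1.56, 0.004]
wrist_force: [9.4, 3.4, 1.3]
opening: 23.3
```

```bash
python3 av.py app7
```

```text
12.425 [ 552.17 -184.62   61.18] F [9.42 3.4  1.26] Fx 10.01 Fy 0.24 T [ 0.605 -1.641  0.066] tool x [ 0.0104  0.     -0.9999] pk [[-10.     1.74  61.18]] 23.325599799739535
mean [ 8.0300e+00  2.6900e+00  1.9600e+00  5.5211e+02 -1.8464e+02  6.1190e+01
  5.6000e-01 -1.6900e+00  5.0000e-02] Fx 8.468447495812109 Fy 0.004056792131640011 d 10.947412493020183 pk [[-10.05   1.74  61.19]]
```

View pics/app7.png

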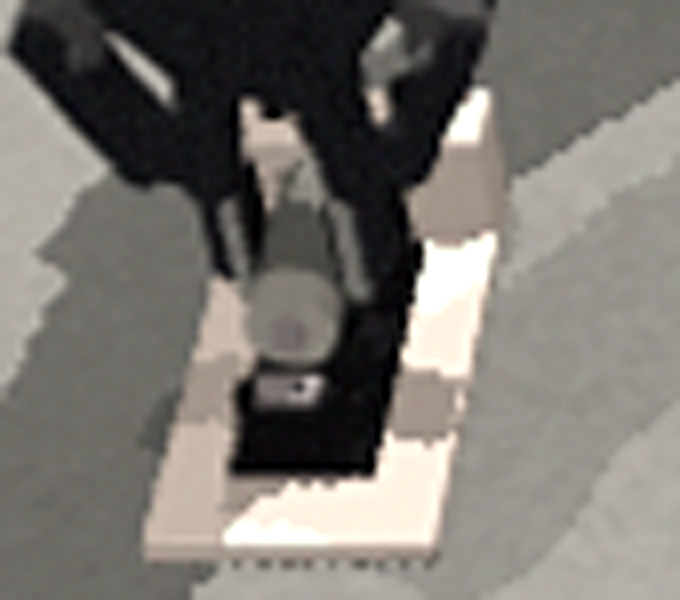

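>>> apply_moves(
  commands=[
    [255,0,0,-3,0,0,0],
    [255,0,0,-6,0,0,0],
    [255,0,0,-6,0,0,0],
  ],
)

```text
t: 13.15
tcp_pos: [552.2, -184.8, 55.2]
tool_rot: [2.798, 1.56, -0.019]
wrist_force: [8.5, 2.7, 1.6]
opening: 23.1
```

```bash
python3 av.py app8
```

```text
13.15 [ 552.21 -184.78   55.18] F [8.55 2.69 1.63] Fx 8.96 Fy -0.16 T [ 0.507 -1.654  0.029] tool x [ 1.040e-02 -2.000e-04 -9.999e-01] pk [[-10.     1.57  55.18]] 23.146003928237263
mean [ 7.8700e+00  2.7200e+00  2.0500e+00  5.5217e+02 -1.8479e+02  5.5180e+01
  5.1000e-01 -1.6800e+00  4.0000e-02] Fx 8.322927436788298 Fy 0.08625946931889993 d 10.70487906131383 pk [[-10.04   1.58  55.18]]
```

View pics/app8.png

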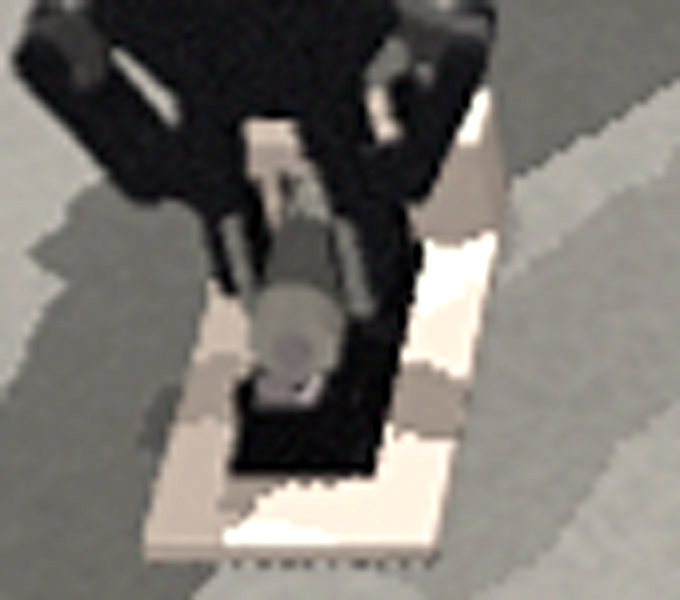

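>>> apply_moves(
  commands=[
    [255,0,0,-2,0,0,0],
    [255,0,0,-4,0,0,0],
    [255,0,0,-4,0,0,0],
  ],
)

```text
t: 13.88
tcp_pos: [552.3, -184.8, 51.3]
tool_rot: [2.792, 1.56, -0.025]
wrist_force: [8.3, 1.9, 1.0]
opening: 23.3
```

```bash
python3 av.py app9
```

```text
13.875 [ 552.29 -184.79   51.29] F [8.25 1.93 1.05] Fx 8.44 Fy -0.78 T [ 0.582 -1.606  0.056] tool x [ 1.060e-02 -3.000e-04 -9.999e-01] pk [[-9.93  1.54 51.29]] 23.273154823295542
mean [ 7.9100e+00  2.6400e+00  2.7800e+00  5.5226e+02 -1.8480e+02  5.1280e+01
  5.2000e-01 -1.6600e+00  4.0000e-02] Fx 8.337530743795567 Fy -0.005324321303626721 d 10.729217906325946 pk [[-9.96  1.54 51.28]]
```

>>> apply_moves(
  commands=[
    [255,0,0,-2,0,0,0],
    [255,0,0,-4,0,0,0],
    [255,0,0,-4,0,0,0],
  ],
)

```text
t: 14.6
tcp_pos: [552.4, -184.8, 47.5]
tool_rot: [2.786, 1.56, -0.031]
wrist_force: [7.6, 2.0, 3.8]
opening: 23.4
```

```bash
python3 av.py app10
```

```text
14.6 [ 552.41 -184.8    47.5 ] F [7.58 1.96 3.83] Fx 7.81 Fy -0.54 T [ 0.533 -1.616  0.065] tool x [ 1.090e-02 -3.000e-04 -9.999e-01] pk [[-9.82  1.5  47.5 ]] 23.402398676023598
mean [ 8.2000e+00  3.0400e+00  3.6600e+00  5.5238e+02 -1.8478e+02  4.7480e+01
  5.3000e-01 -1.6000e+00  5.0000e-02] Fx 8.739878736319358 Fy 0.2789328635277875 d 11.399797893865598 pk [[-9.84  1.52 47.48]]
```

>>> apply_moves(
  commands=[
    [255,0,0,-1.5,0,0,0],
    [255,0,0,-3,0,0,0],
    [255,0,0,-3,0,0,0],
  ],
)

```text
t: 15.32
tcp_pos: [552.4, -184.8, 44.7]
tool_rot: [2.78, 1.56, -0.038]
wrist_force: [7.3, 3.6, 4.9]
opening: 23.6
```

```bash
python3 av.py app11
```

```text
15.325 [ 552.42 -184.78   44.74] F [7.3  3.57 4.94] Fx 8.06 Fy 1.07 T [ 0.548 -1.54   0.087] tool x [ 1.090e-02 -4.000e-04 -9.999e-01] pk [[-9.81  1.51 44.74]] 23.551720978629483
mean [ 7.7000e+00  2.6500e+00  5.3300e+00  5.5241e+02 -1.8479e+02  4.4740e+01
  5.8000e-01 -1.4900e+00  6.0000e-02] Fx 8.14562734792272 Fy 0.07142825047351326 d 10.409378913204533 pk [[-9.82  1.5  44.74]]
```

View pics/app11.png

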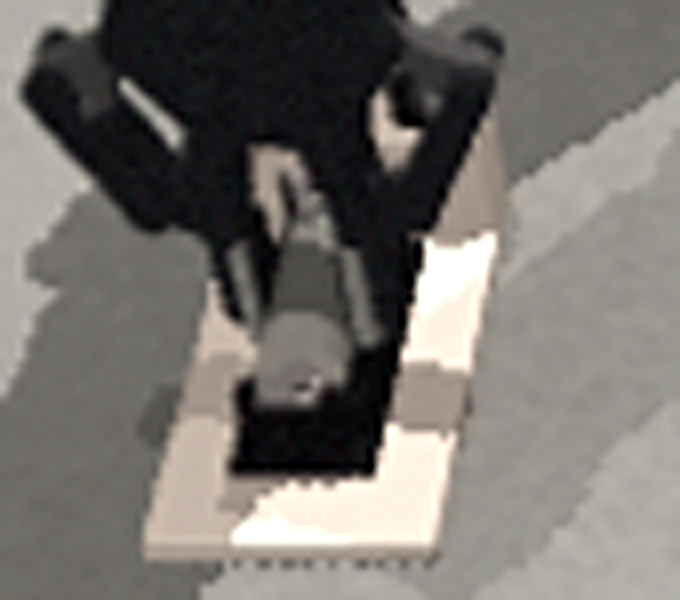

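>>> apply_moves(
  commands=[
    [255,0,0,-1,0,0,0],
    [255,0,0,-2,0,0,0],
    [255,0,0,-2,0,0,0],
  ],
)

```text
t: 16.05
tcp_pos: [552.4, -184.8, 42.9]
tool_rot: [2.778, 1.56, -0.039]
wrist_force: [8.1, 1.8, 6.3]
opening: 23.1
```

```bash
python3 av.py app12
```

```text
16.05 [ 552.44 -184.78   42.9 ] F [8.09 1.83 6.26] Fx 8.25 Fy -0.83 T [ 0.576 -1.452  0.103] tool x [ 1.100e-02 -4.000e-04 -9.999e-01] pk [[-9.79  1.5  42.9 ]] 23.125976691814742
mean [ 7.2600e+00  2.8100e+00  6.2200e+00  5.5243e+02 -1.8479e+02  4.2920e+01
  5.7000e-01 -1.4700e+00  7.0000e-02] Fx 7.7811241026637346 Fy 0.3608909755534549 d 9.801873504439559 pk [[-9.8   1.49 42.92]]
```

>>> apply_moves(
  commands=[
    [255,0,0,-1,0,0,0],
    [255,0,0,-1,0,0,0],
  ],
)

```text
t: 16.65
tcp_pos: [552.4, -184.8, 42.1]
tool_rot: [2.77, 1.56, -0.047]
wrist_force: [6.5, 2.5, 7.6]
opening: 23.1
```

>>> apply_moves(
  commands=[
    [255,0,0,-0.8,0,0,0],
    [255,0,0,-0.8,0,0,0],
  ],
)

```text
t: 16.9
tcp_pos: [552.5, -184.8, 41.9]
tool_rot: [2.756, 1.56, -0.061]
wrist_force: [5.4, 2.0, 10.2]
opening: 23.1
```

```bash
python3 av.py app13
```

```text
16.9 [ 552.52 -184.8    41.88] F [ 5.42  2.04 10.19] Fx 5.79 Fy 0.21 T [ 0.688 -1.102  0.056] tool x [ 1.120e-02 -7.000e-04 -9.999e-01] pk [[-9.71  1.46 41.88]] 23.067527753068482
mean [ 5.7900e+00  3.1700e+00  1.0880e+01  5.5251e+02 -1.8478e+02  4.1860e+01
  6.4000e-01 -1.1800e+00  9.0000e-02] Fx 6.492999824540666 Fy 1.1678190579386207 d 7.654999707567778 pk [[-9.72  1.48 41.86]]
```

>>> apply_moves(
  commands=[
    [255,1,0.3,0.4,0,0,0],
    [255,2,0.7,0.4,0,0,0],
    [255,2.9,1,0.4,0,0,0],
    [255,2.9,1,0.4,0,0,0],
  ],
)

```text
t: 17.75
tcp_pos: [552.8, -184.8, 41.7]
tool_rot: [2.553, 1.565, -0.265]
wrist_force: [2.3, 1.5, 11.5]
opening: 22.9
```

```bash
python3 av.py app14
```

```text
17.75 [ 552.77 -184.76   41.75] F [ 2.34  1.55 11.51] Fx 2.71 Fy 0.72 T [ 0.324 -0.499  0.061] tool x [ 0.0054 -0.0015 -1.    ] pk [[-9.46  1.42 41.75]] 22.874085632788166
mean [ 2.8400e+00  1.9600e+00  1.1430e+01  5.5277e+02 -1.8477e+02  4.1750e+01
  4.0000e-01 -5.2000e-01  4.0000e-02] Fx 3.3163983594615676 Fy 0.9531858090414517 d 2.360663932435946 pk [[-9.47  1.41 41.75]]
```

View pics/app14.png

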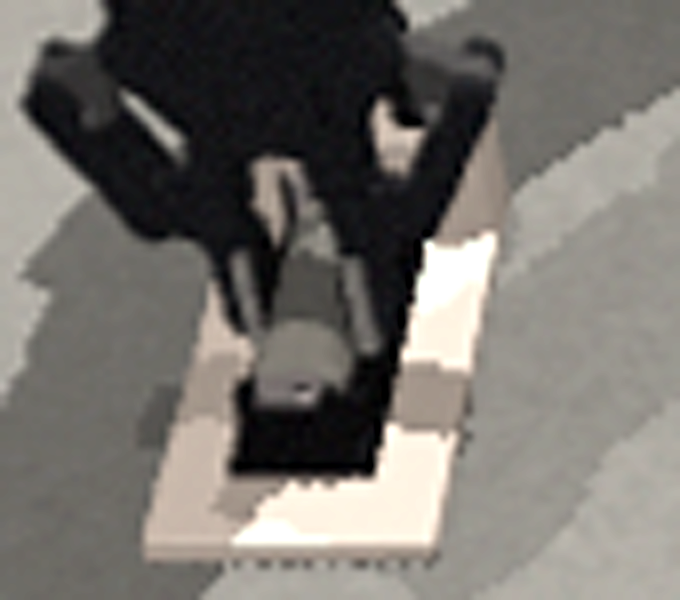

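>>> apply_moves(
  commands=[
    [255,0,0,0.6,0,0,0],
    [255,0,0,0.6,0,0,0],
  ],
)

```text
t: 18.35
tcp_pos: [552.8, -184.8, 41.8]
tool_rot: [2.591, 1.565, -0.228]
wrist_force: [3.3, 2.3, 9.1]
opening: 23.2
```

>>> apply_moves(
  commands=[
    [255,0.6,0.2,0.3,0,0,0],
    [255,0.6,0.2,0.3,0,0,0],
  ],
)

```text
t: 18.6
tcp_pos: [553.3, -184.6, 41.9]
tool_rot: [2.59, 1.565, -0.229]
wrist_force: [4.4, 1.5, 7.8]
opening: 23.1
```

```bash
python3 av.py app15
```

```text
18.6 [ 553.29 -184.57   41.91] F [4.35 1.47 7.79] Fx 4.6 Fy 0.02 T [ 0.355 -0.774  0.011] tool x [ 0.0053 -0.0012 -1.    ] pk [[-8.91  1.43 41.91]] 23.12828086260821
mean [ 4.0000e+00  1.7800e+00  7.4600e+00  5.5329e+02 -1.8458e+02  4.1920e+01
  3.2000e-01 -8.1000e-01  5.0000e-02] Fx 4.354378861612046 Fy 0.41917784114114404 d 4.090631436020078 pk [[-8.92  1.42 41.92]]
```

Now it slides with less pressing. Continue toward +x with small steps.

>>> apply_moves(
  commands=[
    [255,0.9,0.3,0.2,0,0,0],
    [255,1.9,0.6,0.2,0,0,0],
    [255,1.9,0.6,0.2,0,0,0],
  ],
)

```text
t: 19.32
tcp_pos: [554.6, -184.2, 41.9]
tool_rot: [2.484, 1.567, -0.334]
wrist_force: [2.7, 1.7, 6.9]
opening: 23.5
```

```bash
python3 av.py app16
```

```text
19.325 [ 554.56 -184.15   41.89] F [2.73 1.69 6.93] Fx 3.13 Fy 0.73 T [ 0.248 -0.693  0.086] tool x [ 0.0038 -0.0013 -1.    ] pk [[-7.58  1.43 41.89]] 23.51140257723483
mean [ 3.3200e+00  1.1500e+00  6.8200e+00  5.5458e+02 -1.8416e+02  4.1900e+01
  2.9000e-01 -7.0000e-01  5.0000e-02] Fx 3.511815962191134 Fy 0.04128699538318933 d 2.6863599369852227 pk [[-7.56  1.41 41.9 ]]
```

>>> apply_moves(
  commands=[
    [255,0.9,0.3,0,0,0,0],
    [255,1.9,0.6,0,0,0,0],
    [255,1.9,0.6,0,0,0,0],
  ],
)

```text
t: 20.05
tcp_pos: [555.7, -183.8, 41.8]
tool_rot: [2.216, 1.568, -0.603]
wrist_force: [2.0, 1.8, 7.6]
opening: 23.1
```

>>> apply_moves(
  commands=[
    [255,0.9,0.3,0,0,0,0],
    [255,0.9,0.3,0,0,0,0],
  ],
)

```text
t: 20.3
tcp_pos: [556.0, -183.7, 41.8]
tool_rot: [1.773, 1.569, -1.046]
wrist_force: [1.3, 0.8, 8.1]
opening: 23.2
```

```bash
python3 av.py app17
```

```text
20.3 [ 556.04 -183.69   41.79] F [1.33 0.8  8.13] Fx 1.51 Fy 0.34 T [ 0.188 -0.305  0.015] tool x [ 0.001  -0.0017 -1.    ] pk [[-6.03  1.4  41.79]] 23.213458165630254
mean [ 1.5200e+00  1.1200e+00  8.3300e+00  5.5606e+02 -1.8369e+02  4.1790e+01
  2.0000e-01 -3.0000e-01  2.0000e-02] Fx 1.7962673803009155 Fy 0.578862518922449 d -0.17288769949847443 pk [[-6.01  1.39 41.79]]
```

View pics/app17.png

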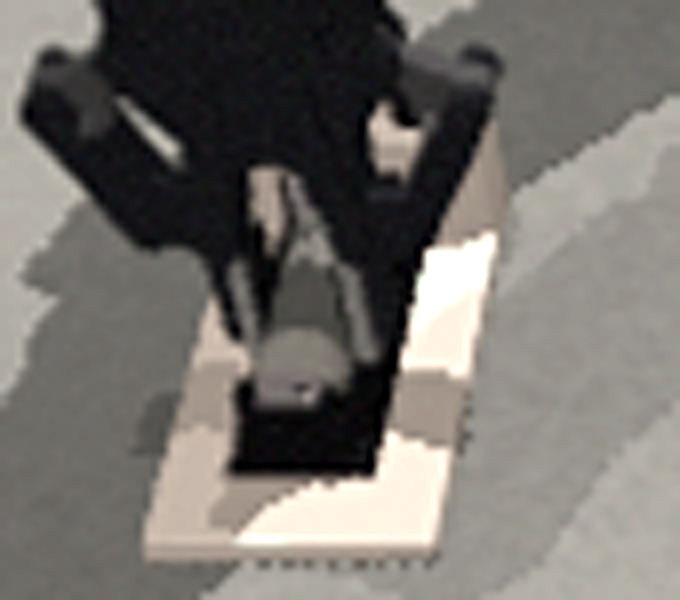

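>>> apply_moves(
  commands=[
    [255,0.9,0.3,0.3,0,0,0],
    [255,1.9,0.6,0.3,0,0,0],
    [255,1.9,0.6,0.3,0,0,0],
  ],
)

```text
t: 21.02
tcp_pos: [557.6, -183.2, 41.8]
tool_rot: [1.323, 1.569, -1.496]
wrist_force: [1.3, 1.9, 7.6]
opening: 23.6
```

>>> apply_moves(
  commands=[
    [255,0.9,0.3,0,0,0,0],
    [255,0.9,0.3,0,0,0,0],
  ],
)

```text
t: 21.28
tcp_pos: [557.8, -183.1, 41.8]
tool_rot: [0.63, 1.568, -2.189]
wrist_force: [0.2, -0.0, 7.5]
opening: 23.8
```

```bash
python3 av.py app18
```

```text
21.275 [ 557.8  -183.12   41.78] F [ 0.17 -0.03  7.55] Fx 0.15 Fy -0.08 T [ 0.077 -0.075  0.109] tool x [-0.0014 -0.0019 -1.    ] pk [[-4.18  1.38 41.78]] 23.80953974354111
mean [ 9.2000e-01  7.2000e-01  8.0200e+00  5.5778e+02 -1.8311e+02  4.1790e+01
  1.0000e-01 -6.0000e-02  4.0000e-02] Fx 1.1019105020710545 Fy 0.3856175291151078 d -1.3301491632149096 pk [[-4.19  1.39 41.79]]
```

>>> apply_moves(
  commands=[
    [255,0.9,0.3,0,0,0,0],
    [255,0.9,0.3,0,0,0,0],
  ],
)

```text
t: 21.88
tcp_pos: [558.1, -183.0, 41.8]
tool_rot: [0.344, 1.567, -2.476]
wrist_force: [-0.5, 0.4, 8.6]
opening: 23.1
```

```bash
python3 av.py app19
```

```text
21.875 [ 558.07 -183.03   41.78] F [-0.53  0.4   8.63] Fx -0.38 Fy 0.55 T [0.06  0.125 0.021] tool x [-0.0027 -0.0021 -1.    ] pk [[-3.89  1.38 41.78]] 23.058792383459924
mean [-7.0000e-01  7.2000e-01  9.2500e+00  5.5805e+02 -1.8303e+02  4.1770e+01
  5.0000e-02  1.3000e-01  5.0000e-02] Fx -0.43513932524544546 Fy 0.9070950819263871 d -3.891898875409076 pk [[-3.91  1.38 41.77]]
```

View pics/app19.png

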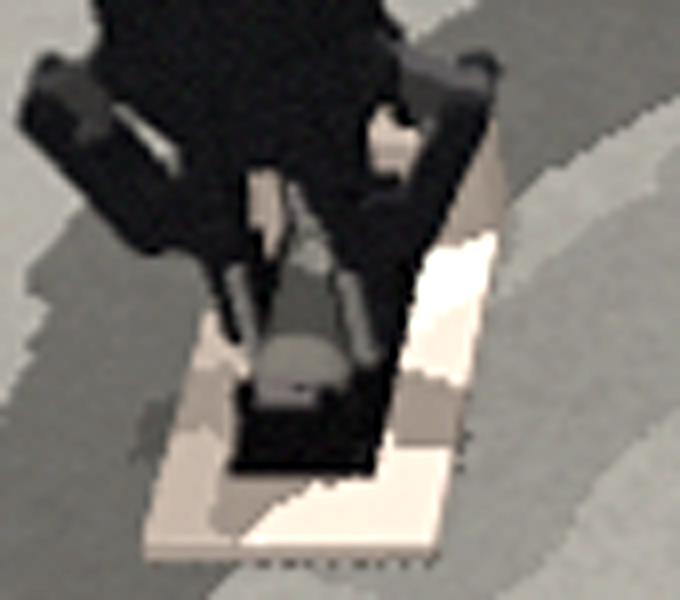

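>>> apply_moves(
  commands=[
    [255,0,0,0.6,0,0,0],
    [255,0,0,0.6,0,0,0],
    [200,0,0,0.6,0,0,0],
    [170,0,0,0.6,0,0,0],
    [160,0,0,0.6,0,0,0],
    [150,0,0,0.6,0,0,0],
    [140,0,0,0.6,0,0,0],
    [130,0,0,0.6,0,0,0],
  ],
  grip_force=20,
)

```text
t: 23.22
tcp_pos: [559.3, -181.6, 40.7]
tool_rot: [-0.645, 1.57, 2.82]
wrist_force: [-0.6, 0.8, 0.8]
opening: 41.9
```

```bash
python3 av.py rel1
```

```text
23.225 [ 559.26 -181.59   40.74] F [-0.57  0.78  0.81] Fx -0.3 Fy 0.92 T [ 0.048 -0.038 -0.014] tool x [-5.e-04  2.e-04 -1.e+00] pk [[-2.31  2.37 40.74]] 41.9364335617547
mean [ 2.2000e-01  4.6000e-01 -5.0000e-02  5.5939e+02 -1.8159e+02  4.0870e+01
  2.0000e-02  2.0000e-02  2.0000e-02] Fx 0.3511220231637104 Fy 0.3662270696418666 d -2.5814632947271496 pk [[-2.19  2.32 40.87]]
```

View pics/rel1.png

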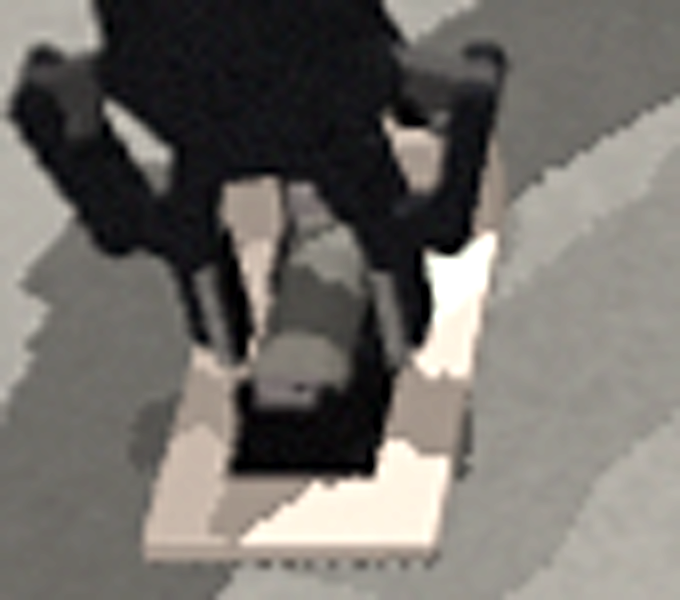

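>>> apply_moves(
  commands=[
    [110,0,0,0,0,0,0],
    [110,0,0,15,0,0,0],
    [110,0,0,40,0,0,0],
    [110,0,0,90,0,0,0],
    [110,0,0,140,0,0,0],
    [110,0,60,160,0,0,0],
    [110,0,120,160,0,0,0],
    [110,0,180,160,0,0,0],
    [110,0,230,160,0,0,0],
  ],
)

```text
t: 24.7
tcp_pos: [559.2, 51.3, 202.4]
tool_rot: [-2.982, 1.569, 0.484]
wrist_force: [0.4, 0.3, 0.0]
opening: 48.8
```

Run:
```python
from pk import *
p,d=vision.grab_frame('scene'); q,dt=vision.grab_frame('top'); np.save('endt.npy',q); np.save('ends.npy',p); np.save('enddt.npy',dt)
im=cv2.resize(p[150:225,165:250,::-1],None,fx=8,fy=8,interpolation=cv2.INTER_CUBIC); cv2.imwrite('pics/fin_s.png',np.clip(im.astype(float)*1.6,0,255).astype(np.uint8))
X,Y=np.meshgrid(np.arange(-70,60,.2),np.arange(30,-30,-.2))
P=frompack(np.c_[X.ravel(),Y.ravel(),np.full(X.size,28)]); m=proj('top',P).reshape(*X.shape,2).astype(np.float32)
im=cv2.remap(q[:,:,::-1].astype(np.float32),m[...,0],m[...,1],cv2.INTER_CUBIC); cv2.imwrite('pics/fin_t.png',np.clip(im*1.5,0,255).astype(np.uint8))
```

```text
(no output)
```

View pics/fin_s.png

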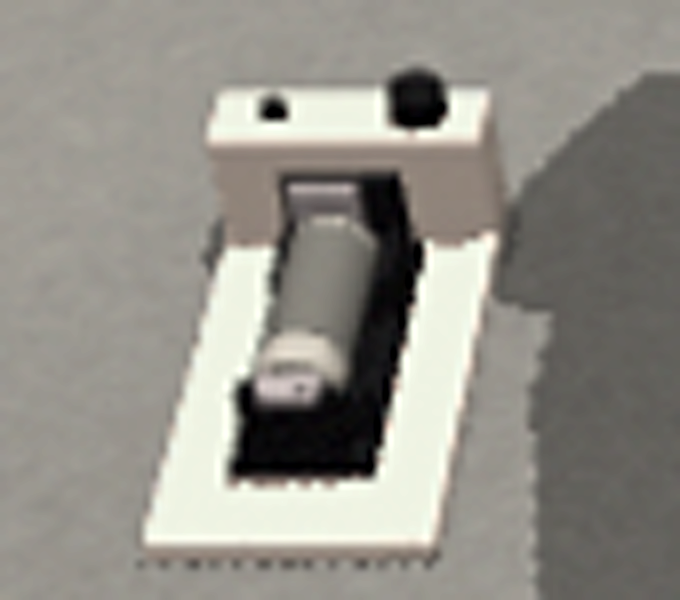

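View pics/fin_t.png

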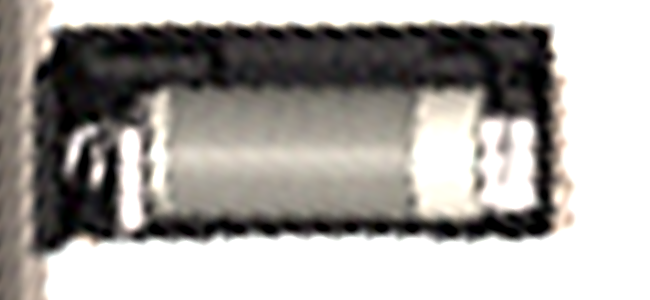

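Run:
```python
from pk import *
out=[]
for f,zz in(('topp0.npy',50),('endt.npy',50)):
    q=np.load(f)
    X,Y=np.meshgrid(np.arange(-60,50,.2),np.arange(6,-6,-.2))
    P=frompack(np.c_[X.ravel(),Y.ravel(),np.full(X.size,zz)]); m=proj('top',P).reshape(*X.shape,2).astype(np.float32)
    g=cv2.remap(q.astype(np.float32).mean(2),m[...,0],m[...,1],cv2.INTER_LINEAR)
    pr=g[35:].mean(0); x=X[0]; s=(x>-48)&(x<-25); print(f,[(round(a,1),int(b)) for a,b in zip(x[s][::4],pr[s][::4])])
d=np.load('enddt.npy')
for x in(-35,-25,-15,-5,5,15,20,24):
    u=np.round(proj('top',frompack([[x,0,41]]))[0]).astype(int)
    w=np.array([topack(atdepth('top',[[u[0]+i,u[1]+j]],[d[u[1]+j,u[0]+i]]))[0] for i in(-1,0,1) for j in(-1,0,1)])
    print(x,w[:,2].max().round(1),np.median(w[:,2]).round(1))
```

```text
topp0.npy [(np.float64(-48.0), 30), (np.float64(-47.2), 25), (np.float64(-46.4), 17), (np.float64(-45.6), 11), (np.float64(-44.8), 11), (np.float64(-44.0), 10), (np.float64(-43.2), 14), (np.float64(-42.4), 23), (np.float64(-41.6), 25), (np.float64(-40.8), 16), (np.float64(-40.0), 9), (np.float64(-39.2), 14), (np.float64(-38.4), 39), (np.float64(-37.6), 96), (np.float64(-36.8), 155), (np.float64(-36.0), 185), (np.float64(-35.2), 187), (np.float64(-34.4), 163), (np.float64(-33.6), 114), (np.float64(-32.8), 65), (np.float64(-32.0), 45), (np.float64(-31.2), 47), (np.float64(-30.4), 44), (np.float64(-29.6), 28), (np.float64(-28.8), 11), (np.float64(-28.0), 7), (np.float64(-27.2), 9), (np.float64(-26.4), 10), (np.float64(-25.6), 11)]
endt.npy [(np.float64(-48.0), 39), (np.float64(-47.2), 33), (np.float64(-46.4), 19), (np.float64(-45.6), 10), (np.float64(-44.8), 12), (np.float64(-44.0), 33), (np.float64(-43.2), 78), (np.float64(-42.4), 131), (np.float64(-41.6), 176), (np.float64(-40.8), 202), (np.float64(-40.0), 193), (np.float64(-39.2), 160), (np.float64(-38.4), 116), (np.float64(-37.6), 91), (np.float64(-36.8), 94), (np.float64(-36.0), 118), (np.float64(-35.2), 131), (np.float64(-34.4), 133), (np.float64(-33.6), 122), (np.float64(-32.8), 108), (np.float64(-32.0), 100), (np.float64(-31.2), 100), (np.float64(-30.4), 101), (np.float64(-29.6), 101), (np.float64(-28.8), 100), (np.float64(-28.0), 100), (np.float64(-27.2), 100), (np.float64(-26.4), 101), (np.float64(-25.6), 101)]
-35 44.5 43.1
-25 44.2 41.9
-15 44.1 40.3
-5 46.0 41.7
5 45.7 41.3
15 44.5 41.8
20 46.6 41.5
24 46.6 42.1
```

```bash
python3 -c "
from bench import ticket,manip
print(manip.state()['t']); print(ticket.finish_job())"
```

```text
24.8
the job is handed in; nothing more can be done
None
```

The thick cell is in the holder, held by the spring and the lip, with the gripper released and clear. I handed the job in at 24.8 s; `finish_job` gives no verdict, so the result below rests on my own checks.

**What I did:** I gripped the cell at its middle and lifted it off the cradle. Then I lowered it in front of the blade and pushed the blade back about 10 to 11.5 mm, judged from wrist force and position. I pressed it down level past the lip into the saddles, let it move toward +x with the knob under the lip, and opened the fingers.

**Last checks, from the camera pictures after release:**
- **Blade:** it stands about 5.1 mm back from its free place, against the required 3.5 to 6.5 mm.
- **Height and level:** the cell's top reads about 41 to 43 mm along its length, so its axis is about 28 to 29 mm high and close to level.
- **Position:** the middle is about 7 mm from the pack's origin along x, within the 15 mm limit. The knob is no longer visible and the lip lies just ahead of the body, so I take it to be under the lip.
- **Bystanders:** the slim cell, dish and flask were never approached, but I did not measure them again at the end.

**What disagreed or went less smoothly:**
- The two cameras differed by 2 to 3.5 mm; I settled the sideways position when gripping the cell.
- Force and position gave blade pushes about 1 mm apart, both below the 14 mm limit.
- The first slide toward +x stuck on saddle friction until I pressed less hard.

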